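# Raise the printing screen and lift out the printed cover for inspection

## Robot

A 6-joint arm with a two-finger parallel gripper is mounted at the origin on the work surface. World frame = base frame: x ahead of the robot, y to its left, z up, the work surface at z = 0. Lengths are in m, angles in rad, forces in N, time in s.
With the tool pointing down it reaches from about 0.375 to 0.975 m from the base axis. Payload 3.8 kg.
Tool frame: the origin (TCP) lies on the centre line of the jaws, within the pads' length; the fingertips stand 25 mm ahead of it and the grasp point (between the pads) lies 6 mm ahead of it; z points along the fingers, y is the line along which they close (so a half turn about z gives the same grasp; the last joint's range is limited). The gripper opens to 85 mm and grips with 20 to 120 N. Pads are 22 mm wide; open, the fingers measure 114 mm over their backs; the gripper's body (76 mm by 85 mm) begins 54 mm behind the grasp point. The pads swing forward as they close: fully open they stand 13 mm farther back than shut.
Start: joints at [1.232, 0.264, 1.604, -0, 1.274, -0.037], TCP at [0.201, 0.644, 0.229] pointing down, gripper open.
Joint ranges: [-2.63, 2.63], [-0.94, 2.18], [0.31, 2.57], [-1.31, 4.45], [0, 2.66], [-2.55, 2.55]. Speed limits (rad/s): [2.57, 2.57, 3.14, 3.14, 3.14, 3.14].

## Interface

Orientations are given as a rotation vector (axis times angle).
In Python, from workcell import bot gives the robot as it stands. The module is installed in compiled form; this text tells all that it offers.
- The arm moves only by the tool play_rows, never from a script. Its argument "commands" is a list that holds one entry, the list of rows, each a list of 7 numbers: the shift along the tool's x, y, z as a fraction of full scale, then the turn, a rotation vector about the tool's x, y, z as a fraction of full scale, then the closure, from -1 (fully open) to 1 (shut). A call has 1 to 8 rows; each row is the pose to reach, as a shift and turn from the pose commanded when the call began, along the tool's axes at that moment, turning the shorter way round; what a row does not reach only later rows make up. Full scale, the value 1, is 60 cm for a shift and 180 degrees for a turn. A row lasts 1/10 s, in which the tool goes at most 50 mm and 8.59 degrees, less where a joint would pass 70% of its speed; a pose out of reach is approached as far as the arm can. A call with a number of a shift or a turn outside -1 to 1 is refused whole. A call with a gripper value outside its range is refused whole. The fingers move at their own pace and stop on an object; "force" is the grip in N (left out, the last holds). Time passes only in rows, so rows that repeat a pose let the fingers close. It gives the time, the measured TCP pose, the force, the opening and the grip force at its end, in the units of the state.
- bot.read_state(): the state, without advancing time (a new reading comes with each control period).
- bot.read_camera(name): name is "side" or "top"; returns the picture (420x560x3 uint8, blue, green, red); there is no depth.
- bot.camera_params(name): a dict with "fov_y" (degrees; the focal length in pixels is half the picture's height over the tangent of half this angle, whatever the lens; pixels are square), "cx", "cy" (the principal point, pixels), "D" ([k1, k2, p1, p2, k3] as OpenCV has them; the pictures are not rectified), "rvec" (rotation vector, rad) and "tvec" (3), from world to camera coordinates, as OpenCV has them. Camera axes: x right, y down, z forward; pixel columns grow to the right and rows downward; lengths in m; the calibration is good to about 2 mm. A picture is of the moment at which its call begins. camera_params takes no time and is no camera call.
- bot.finish_job(): hands the job in; it is judged then, once.
The state is a dict: "time": time; "q": joint angles; "joint_vel": joint speeds; "joint_torque": joint torques, N m; "tool_pos": TCP position; "tcp_rot": TCP orientation; "wrist_force": force on the tool from outside, world axes, zero at the start; "torque": the same for the moment, N m; "width": opening from 0.0 (shut) to 1.0 (fully open); "grip_force": force on a finger pad.
Only numpy, scipy, OpenCV 4.12 (cv2) and the standard library are available. Lean on these libraries where they do the work, as an engineer would, in place of code of your own. Each camera call takes 0.05 s, during which the arm holds its last target. There are 200 camera calls.

## Task

Swing the hinged printing screen up by its red bar and set it gently back against its stop. Then take the cover with the blue print out of its nest and hold it in the air, level and still, about 10 cm or more above the nest; finish while still holding it, with the screen left up. Leave the plain grey cover, the ink tub and the squeegee where they are.

Things in the scene. Friction and masses are not known exactly. Their poses are not given: they have to be found in the camera images.
- printer: Hand screen printer, fixed; white base plate 380 x 350 mm, top 20 mm above the table. Origin on the table surface (plate spans x +-190, y -155 to +195 mm in its frame), z up, yaw varies. x runs along the hinge axis, +y points from the red bar to the hinge. Two nests side by side along x. Two stop posts (142 mm high) stand behind the hinge.
- nest_a (a point): Top centre of the nest at the printer's x -65, y 20 mm: aluminium block 38 mm (x) by 78 mm (y), top 45 mm above the table. Brass pins up to 55 mm above the table stand round the cover: two at each end, and two beside each long side, 34 mm from the middle, so that the middle 50 mm of each long side is free for fingers.
- nest_b (a point): The same for the other nest, at the printer's x +65, y 20 mm.
- screen (a joint): Angle of the hinged screen, rad: 0 = level, shut over the nests; grows as the bar side swings up and over; 1.8 = back against its rubber stop, just past upright. Stiff friction hinge: it stays at any angle where it is left; moving it takes about 1 to 7 N at the bar. Aluminium frame 300 mm (along the hinge) by 205 mm, 20 mm thick, green see-through mesh, 0.45 kg.
- screen_bar (a point): Middle of the red round grip bar of the screen: diameter 12 mm, 150 mm long, parallel to the hinge axis (printer's x), 250 mm from the hinge axis, its axis 45 mm beyond the frame's outer edge and 80 mm above the table when the screen is shut; held by two 10 mm rods 65 mm either side of its middle. It swings with the screen on an arc about the hinge axis.
- screen_hinge (a point): Middle of the hinge axis (80 mm above the table); the axis runs along the printer's x.
- cover: The black cover with the blue print, loose: see cover_center. Origin at the centre of its underside, z up.
- cover_center (a point): Centre of the printed cover: rigid black moulding 52 mm (its x) by 90 mm (its y) by 18 mm high, blue pattern on top, about 0.12 kg. It lies in one of the two nests (which one varies), its long side along the printer's y, its centre 54 mm above the table. To be gripped across its 52 mm width. Under the screen at the start.
- blank: The plain grey unprinted cover in the other nest; origin at the centre of its underside.
- blank_center (a point): Centre of the plain grey cover, same size as the printed one; stays in its nest.
- tub: White ink tub with a blue band, loose, 96 mm across, 107 mm high, left of the printer; origin at the centre of its underside.
- tub_center (a point): Point on the tub's axis 50 mm above its underside.
- squeegee: Squeegee, wooden grip 200 mm long (its x), 66 mm wide (y), 30 mm high with a blue blade, lying right of the printer; origin under its middle.
- squeegee_center (a point): Middle of the squeegee, 15 mm above the table.
Things that resemble listed ones, but are neither listed nor needed, are in the scene too. There is more than one size of the tub; the one meant has the size given above.

How it is judged:
On the way, in this order (a step that is already met when the one before it is completed fails the run):
1. the screen is back against its stop (value of joint screen above 1.72 rad and velocity of joint screen below 0.1 rad/s), for 0.2 s.
2. the printed cover is lifted clear of its nest and level (z of cover_center in the frame of printer above 0.12 m and angle between cover_center's own z axis and vertical below 0.12 rad and contact force between cover and printer below 0.1 N and contact force between cover and blank below 0.1 N and contact force between cover and tub below 0.1 N and contact force between cover and squeegee below 0.1 N), for 0.3 s.
At the end, for the whole second after the job is handed in: Printed cover centre 140 mm or more above the table, within 0.12 rad of level, slower than 20 mm/s and 0.15 rad/s, gripped by the fingers (over 1 N), touching nothing else; screen at 1.7 rad or more; grey cover within 20 mm, tub and squeegee within 30 mm of their starts (z of cover_center in the frame of printer above 0.14 m and angle between cover_center's own z axis and vertical below 0.12 rad and linear speed of cover below 0.02 m/s and angular speed of cover below 0.15 rad/s and contact force between the fingers and cover above 1 N and value of joint screen above 1.7 rad and contact force between cover and printer below 0.1 N and contact force between cover and blank below 0.1 N and contact force between cover and tub below 0.1 N and contact force between cover and squeegee below 0.1 N and distance of blank_center from where it was at the start of the episode below 0.02 m and distance of each of tub_center, squeegee_center from where it was at the start of the episode below 0.03 m); the arm keeps its last pose, push and grip.
It fails at once if the screen is slammed into its stop (faster than 1.0 rad/s in the last 0.2 rad) (value of joint screen above 1.6 rad and velocity of joint screen above 1 rad/s).
It fails at once if the screen is dropped (faster than 1.5 rad/s downwards) (velocity of joint screen below -1.5 rad/s).
It fails at once if the printed cover is tipped by more than 0.5 rad (angle between cover_center's own z axis and vertical above 0.5 rad).
It fails at once if the grey cover, the tub or the squeegee is disturbed (distance of blank_center from where it was at the start of the episode above 0.02 m or distance of any of tub_center, squeegee_center from where it was at the start of the episode above 0.03 m).
It also fails if it takes over 61 s, if anything falls off the work surface, if the arm or the gripper's body presses on something with over 40 N, if the wrist force passes 120 N, or if a joint passes its speed limit or range.

## Working session

There is one attempt and no reset: what is moved stays moved. The work goes in short steps, Python scripts to look and compute and a tool call to move; the robot and the scene stay as the last step left them, time stands still between calls to the robot, and variables do not carry over. Pictures are saved under pics/ and viewed, at most 10 in all, crops included, and the job is handed in when it is done.

Besides the shell and the picture viewer there is one more tool, called after "Call:" as name([rows], argument=value, ...), one row to a line, values as JSON. play_rows: Moves the arm, as the interface text tells. Its arguments: {"type":"object","properties":{"commands":{"type":"array"},"force":{"type":"number"}},"required":["commands"]}

```bash
mkdir -p pics; python3 - <<'E'
from workcell import bot
import cv2,numpy as np
for n in("top","side"):
    im=bot.read_camera(n); cv2.imwrite(f"pics/{n}0.png",im); p=bot.camera_params(n); print(n,p)
s=bot.read_state(); print(s)
E
```

```text
top {'fov_y': 52.477243614530785, 'cx': 273.3497964745911, 'cy': 206.91158813728964, 'D': array([-0.04523379,  0.        ,  0.        ,  0.        ,  0.        ]), 'rvec': array([ 2.13668425, -2.11977004,  0.19877925]), 'tvec': array([-0.0277779 ,  0.55748503,  1.12010149])}
side {'fov_y': 46.54160507065834, 'cx': 277.81379397852265, 'cy': 210.22778823934888, 'D': array([-0.11242764,  0.        ,  0.        ,  0.        ,  0.        ]), 'rvec': array([ 2.30564166, -0.88841151,  0.32769754]), 'tvec': array([-0.42032811,  0.35202716,  1.29268818])}
{'time': 0.1, 'q': array([ 1.23209381e+00,  2.64650510e-01,  1.60520057e+00,  5.51050966e-06,
        1.27374025e+00, -3.68660928e-02]), 'joint_vel': array([-0.00020321, -0.00210065, -0.00271231, -0.00059301,  0.00249958,
        0.00079099]), 'joint_torque': array([-1.85578160e-04, -5.16712046e+01, -3.68591166e+01, -1.21720336e-04,
        6.30819981e-03, -1.20592253e-05]), 'tool_pos': array([0.2004198 , 0.64387164, 0.22832486]), 'tcp_rot': array([-4.72271202e-01, -3.10550770e+00,  3.08239821e-03]), 'wrist_force': array([0.46575689, 0.3707115 , 0.30689489]), 'torque': array([ 0.05957764,  0.03645998, -0.00135114]), 'grip_force': 0.0, 'width': 1.0015513470557165}
```

View pics/top0.png

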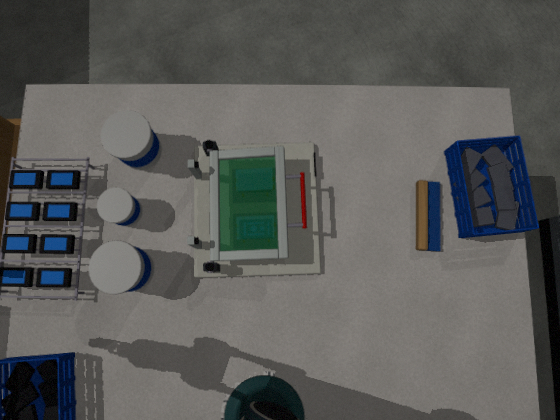

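View pics/side0.png

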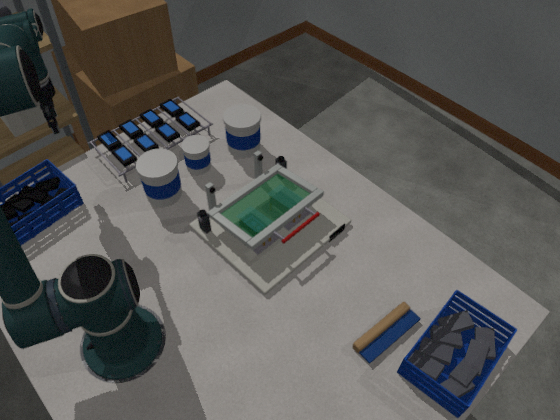

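The top view shows the printer with its red bar at about (303,200) and the hinge on the left at about x=210. Two covers lie under the mesh, at (253,178) and (255,227). Next I measure the bar and enlarge the nests.

```bash
cat >h.py <<'E'
from workcell import bot
import cv2,numpy as np
from scipy.spatial.transform import Rotation as R
def cam(n):
    p=bot.camera_params(n); f=210/np.tan(np.radians(p['fov_y']/2))
    return np.array([[f,0,p['cx']],[0,f,p['cy']],[0,0,1]]),p['D'],p['rvec'],p['tvec']
def ray(n,uv):
    K,D,r,t=cam(n); M=cv2.Rodrigues(r)[0]
    x=cv2.undistortPoints(np.array([[uv]],float),K,D)[0,0]
    return -M.T@t, M.T@np.array([x[0],x[1],1])
def onz(n,uv,z):
    c,d=ray(n,uv); return c+d*(z-c[2])/d[2]
def proj(n,P):
    K,D,r,t=cam(n); return cv2.projectPoints(np.array(P,float).reshape(-1,1,3),r,t,K,D)[0][:,0]
def red(im):
    h=cv2.cvtColor(im,cv2.COLOR_BGR2HSV)
    m=(((h[...,0]<8)|(h[...,0]>172))&(h[...,1]>150)&(h[...,2]>70)).astype(np.uint8)
    n,l,s,c=cv2.connectedComponentsWithStats(m); i=1+np.argmax(s[1:,4])
    ys,xs=np.where(l==i); return cv2.minAreaRect(np.c_[xs,ys].astype(np.float32))
def ends(rect):
    b=cv2.boxPoints(rect); e=sorted([(np.linalg.norm(b[0]-b[1]),0),(np.linalg.norm(b[1]-b[2]),1)])[0][1]
    return (b[e]+b[e+1])/2,(b[(e+2)%4]+b[(e+3)%4])/2
E
python3 - <<'E'
from h import *
for n in("top","side"):
    im=cv2.imread(f"pics/{n}0.png"); e=ends(red(im)); P=[onz(n,x,.083 if n=="top" else .082) for x in e]
    print(n,e,P,np.linalg.norm(P[0]-P[1]),(P[0]+P[1])/2)
A=cv2.resize(cv2.imread("pics/top0.png")[130:285,180:340],None,fx=2.4,fy=2.4,interpolation=3)
B=cv2.resize(cv2.imread("pics/side0.png")[145:295,180:350],None,fx=2.4,fy=2.4,interpolation=3)
h=max(A.shape[0],B.shape[0])
C=np.hstack([cv2.copyMakeBorder(x,0,h-x.shape[0],0,0,0) for x in(A,B)])
cv2.imwrite("pics/crop.png",np.clip(C*1.6,0,255).astype(np.uint8)); print(C.shape)
E
```

```text
top (array([301.6075 , 171.97359], dtype=float32), array([304.00375, 227.0868 ], dtype=float32)) [array([ 0.64887267, -0.0992208 ,  0.083     ]), array([ 0.49809736, -0.10487924,  0.083     ])] 0.15088144660530775 [ 0.57348502 -0.10205002  0.083     ]
side (array([317.95123, 212.93907], dtype=float32), array([282.3415 , 241.42686], dtype=float32)) [array([ 0.65748523, -0.08120176,  0.082     ]), array([ 0.50524108, -0.08767913,  0.082     ])] 0.15238188234177635 [ 0.58136316 -0.08444045  0.082     ]
(372, 792, 3)
```

View pics/crop.png

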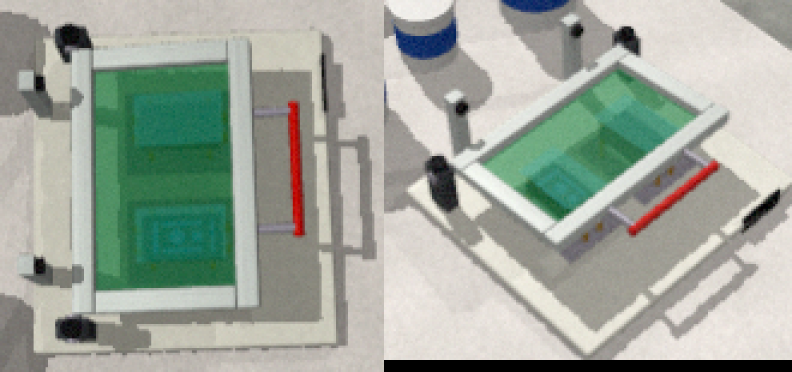

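The printed cover, with concentric blue rectangles, is the lower one at top-view pixel (255,227). That is nest_a, nearer the robot. The upper one at (253,178) is the plain cover. The two views disagree by 18 mm at the assumed height of the bar, so I triangulate it.

```bash
python3 - <<'E'
from h import *
E={n:ends(red(cv2.imread(f"pics/{n}0.png"))) for n in("top","side")}
for i in(0,1):
    (c1,d1),(c2,d2)=[ray(n,E[n][i]) for n in E]
    s=np.linalg.lstsq(np.c_[d1,-d2],c2-c1,rcond=None)[0]
    a,b=c1+s[0]*d1,c2+s[1]*d2; print((a+b)/2,np.linalg.norm(a-b))
# plate corners from view estimates (top), plane z=.02
im=cv2.imread("pics/top0.png")
for uv in[(194,143),(319,143),(324,273),(194,277)]: print(uv,onz("top",uv,.02))
for uv in[(268,290),(349,220)]: print('side',uv,onz("side",uv,.02))
E
```

```text
[ 0.6406243  -0.09673987  0.10998773] 0.0021106047020617203
[ 0.49345291 -0.10220737  0.10794938] 0.0028952298222610917
(194, 143) [0.75031267 0.20860758 0.02      ]
(319, 143) [ 0.75347316 -0.15482054  0.02      ]
(324, 273) [ 0.37974135 -0.16414201  0.02      ]
(194, 277) [0.36597852 0.1928173  0.02      ]
side (268, 290) [ 0.39139183 -0.15279488  0.02      ]
side (349, 220) [ 0.74953063 -0.13397125  0.02      ]
```

```bash
cat >>h.py <<'E'
YAW=.037
def go(pos,psi,frm=None):
    """row numbers for TCP target pos, tool down, tool y along world angle psi"""
    s=bot.read_state(); R0=R.from_rotvec(s['tcp_rot'])
    y=np.array([np.cos(psi),np.sin(psi),0]); z=np.array([0,0,-1.]); 
    R1=R.from_matrix(np.c_[np.cross(y,z),y,z])
    print("at",s['tool_pos'].round(4),"F",s['wrist_force'].round(1),"w",round(s['width'],3))
    print(np.r_[R0.inv().apply(np.array(pos)-s['tool_pos'])/.6,(R0.inv()*R1).as_rotvec()/np.pi].round(4).tolist())
E
python3 - <<'E'
from h import *
for uv in[(210,146),(211,267)]: print(onz("top",uv,.08))
go([.38,.27,.23],YAW+np.pi/2); go([.567,-.0995,.23],YAW+np.pi/2)
E
```

```text
[0.7214466  0.15253044 0.08      ]
[0.39126007 0.13855405 0.08      ]
at [0.2004 0.6439 0.2283] F [0.5 0.4 0.3] w 1.002
[-0.471, -0.506, -0.0018, -0.0006, -0.0001, -0.1079]
at [0.2004 0.6439 0.2283] F [0.5 0.4 0.3] w 1.002
[-0.9517, -1.0013, -0.0009, -0.0006, -0.0001, -0.1079]
```

Call:
play_rows([
  [[-0.06,-0.064,0,0,0,-0.014,-1],[-0.12,-0.127,0,0,0,-0.028,-1],[-0.18,-0.19,0,0,0,-0.042,-1],[-0.24,-0.255,0,0,0,-0.056,-0.5],[-0.3,-0.32,0,0,0,-0.07,0],[-0.36,-0.38,0,0,0,-0.084,0.3],[-0.42,-0.44,0,0,0,-0.098,0.3],[-0.471,-0.506,0,0,0,-0.108,0.3]],
])

```text
time: 0.9
tool_pos: [0.3751, 0.2826, 0.2292]
tcp_rot: [-0.062, 3.141, -0.0]
wrist_force: [1.0, 0.1, 0.2]
width: 0.347
grip_force: 0.0
```

```bash
python3 -c "
from h import *
go([.567,-.0995,.21],YAW+np.pi/2)"
```

```text
at [0.3751 0.2826 0.2292] F [1.  0.1 0.2] w 0.347
[-0.2944, -0.6489, 0.0322, -0.0, 0.0001, 0.0008]
```

Call:
play_rows([
  [[-0.036,-0.08,0,0,0,0,0.3],[-0.072,-0.16,0,0,0,0,0.3],[-0.108,-0.24,0,0,0,0,0.3],[-0.145,-0.32,0,0,0,0,0.3],[-0.18,-0.4,0.01,0,0,0,0.3],[-0.216,-0.48,0.02,0,0,0,0.3],[-0.252,-0.56,0.03,0,0,0,0.3],[-0.286,-0.627,0.032,0,0,0,0.3]],
])

```text
time: 1.7
tool_pos: [0.5531, -0.0743, 0.21]
tcp_rot: [0.058, -3.14, -0.001]
wrist_force: [1.8, 1.3, -1.2]
width: 0.35
grip_force: 0.0
```

Call:
play_rows([
  [[0,0,0,0,0,0,0.3],[0,0,0,0,0,0,0.3],[0,0,0,0,0,0,0.3]],
])

```text
time: 2.0
tool_pos: [0.5526, -0.0715, 0.2106]
tcp_rot: [0.059, -3.14, -0.001]
wrist_force: [0.7, 0.6, -0.0]
width: 0.35
grip_force: 0.0
```

```bash
python3 -c "
from h import *
go([.567,-.0995,.115],YAW+np.pi/2)
a,b=[bot.read_camera(n) for n in('top','side')]
p=proj('top',[.567,-.0995,.11])[0];q=proj('side',[.567,-.0995,.11])[0];print(p,q)
f=lambda i,p:cv2.resize(i[int(p[1])-80:int(p[1])+80,int(p[0])-80:int(p[0])+80],None,fx=2.45,fy=2.45)
cv2.imwrite('pics/ab.png',np.clip(1.5*np.hstack([f(a,p),f(b,q)]),0,255).astype('uint8'))"
```

```text
at [ 0.5526 -0.0715  0.2106] F [ 0.7  0.6 -0. ] w 0.35
[-0.0224, -0.0477, 0.1592, 0.0002, -0.0004, 0.0002]
[302.59058332 199.57020584] [300.99359007 226.53084428]
```

View pics/ab.png

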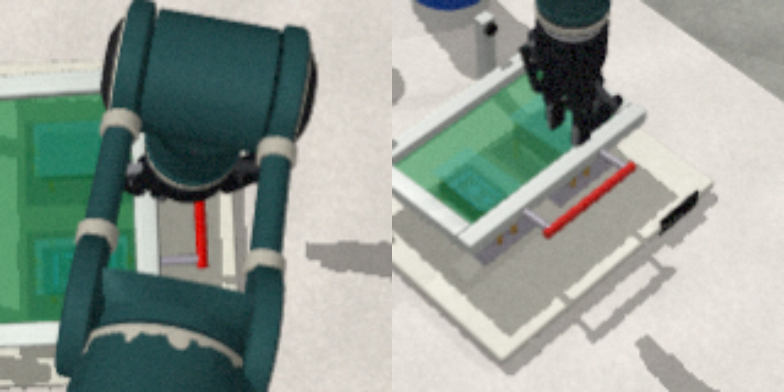

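The view shows the fingers still short of the bar, above the frame edge, as the measured pose says. I move over first, then down.

Call:
play_rows([
  [[-0.023,-0.048,0.0,0,0,0,0.3],[-0.023,-0.048,0.0,0,0,0,0.3],[-0.023,-0.048,0.04,0,0,0,0.3],[-0.023,-0.048,0.08,0,0,0,0.3],[-0.023,-0.048,0.1,0,0,0,0.3],[-0.023,-0.048,0.12,0,0,0,0.3]],
])

```text
time: 2.7
tool_pos: [0.5678, -0.0994, 0.1384]
tcp_rot: [0.061, -3.141, -0.0]
wrist_force: [0.4, -0.2, 0.3]
width: 0.352
grip_force: 0.0
```

```bash
python3 -c "
from h import *
go([.567,-.0995,.115],YAW+np.pi/2)
b=bot.read_camera('side')
q=proj('side',[.567,-.0995,.11])[0]
f=lambda i,p:cv2.resize(i[int(p[1])-60:int(p[1])+60,int(p[0])-70:int(p[0])+70],None,fx=4,fy=4)
cv2.imwrite('pics/ab2.png',np.clip(1.5*f(b,q),0,255).astype('uint8'))"
```

```text
at [ 0.5678 -0.0994  0.1384] F [ 0.4 -0.2  0.3] w 0.352
[0.0012, -0.0001, 0.0391, 0.0001, -0.0001, 0.0006]
```

View pics/ab2.png

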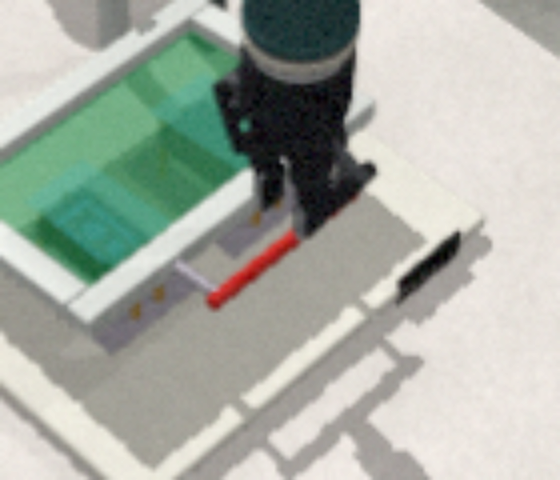

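The fingers straddle the bar just above it. I descend and close.

Call:
play_rows([
  [[0,0,0.02,0,0,0,0.3],[0,0,0.04,0,0,0,0.3],[0,0,0.04,0,0,0,0.3],[0,0,0.04,0,0,0,0.6],[0,0,0.04,0,0,0,1],[0,0,0.04,0,0,0,1],[0,0,0.04,0,0,0,1]],
], force=30)

```text
time: 3.45
tool_pos: [0.5686, -0.1007, 0.1156]
tcp_rot: [-0.059, 3.14, -0.0]
wrist_force: [-0.3, -0.2, -0.3]
width: 0.004
grip_force: 0.0
```

Call:
play_rows([
  [[0,0,0,0,0,0,1],[0,0,0,0,0,0,1]],
])

```text
time: 3.65
tool_pos: [0.5683, -0.1006, 0.1152]
tcp_rot: [-0.059, 3.141, -0.0]
wrist_force: [0.3, -0.6, -0.6]
width: 0.0
grip_force: 0.0
```

Closed on nothing, so I look again and remeasure the bar.

```bash
python3 - <<'E'
from h import *
I={n:bot.read_camera(n) for n in('top','side')}
for n in I: print(n,red(I[n]))
# hypotheses: bar shut at (.567,-.1025,.08)+; show tip
s=bot.read_state(); tip=s['tool_pos']-[0,0,.025]; print(tip,[proj(n,tip) for n in I])
for z in(.08,.095,.11): print(z,[proj(n,[[.642,-.0967,z],[.493,-.1022,z]]).round(1).tolist() for n in I])
b=I['side'];p=I['top']
f=lambda i,x,y:cv2.resize(i[y-50:y+50,x-50:x+50],None,fx=4,fy=4)
cv2.imwrite('pics/c.png',np.clip(1.5*np.hstack([f(p,300,200),f(b,301,226)]),0,255).astype('uint8'))
E
```

```text
top ((303.0, 207.5), (11.0, 4.0), 90.0)
side ((291.0, 234.5000457763672), (3.279649019241333, 22.176673889160156), 51.34019470214844)
[ 0.56823506 -0.10059252  0.09011849] [array([[302.45564893, 200.59467729]]), array([[301.28833794, 230.73910361]])]
0.08 [[[300.6, 174.7], [302.9, 229.1]], [[317.9, 219.0], [282.6, 247.2]]]
0.095 [[[301.0, 173.3], [303.3, 228.4]], [[318.3, 215.8], [282.7, 244.1]]]
0.11 [[[301.4, 171.8], [303.8, 227.6]], [[318.6, 212.6], [282.7, 241.0]]]
```

View pics/c.png

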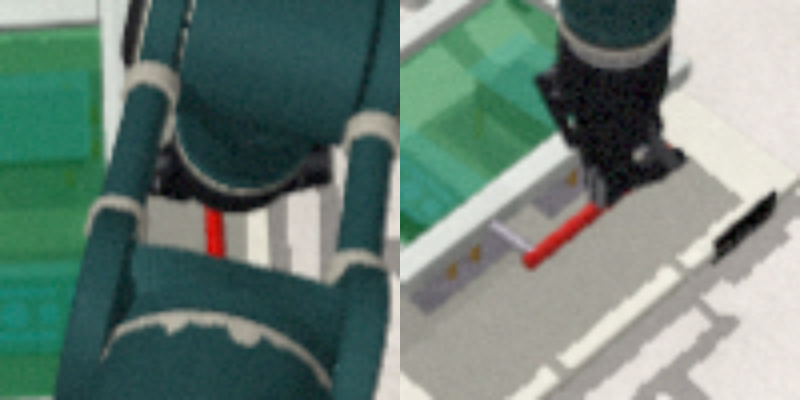

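The bar hasn't moved, and the fingertip appears about 4 px higher in the side view than the calibration predicts. The side view is therefore biased upward. With that corrected, the bar is at z≈0.08, as listed for a shut screen, so the fingers closed just above it. I open, go 29 mm lower and close again.

Call:
play_rows([
  [[0,-0.003,0,0,0,0,0.3],[0,-0.003,0,0,0,0,0.3],[0,-0.003,0,0,0,0,0.3],[0,-0.003,0,0,0,0,0.3],[0,-0.003,0.015,0,0,0,0.3],[0,-0.003,0.03,0,0,0,0.3],[0,-0.003,0.048,0,0,0,0.3],[0,-0.003,0.048,0,0,0,0.3]],
])

```text
time: 4.55
tool_pos: [0.5662, -0.1019, 0.0834]
tcp_rot: [0.059, -3.136, -0.002]
wrist_force: [-0.7, -0.0, -0.9]
width: 0.347
grip_force: 0.0
```

Call:
play_rows([
  [[0,0,0,0,0,0,0.6],[0,0,0,0,0,0,1],[0,0,0,0,0,0,1],[0,0,0,0,0,0,1],[0,0,0,0,0,0,1]],
], force=30)

```text
time: 5.05
tool_pos: [0.5671, -0.0984, 0.085]
tcp_rot: [0.057, -3.138, -0.01]
wrist_force: [0.4, 13.0, -4.4]
width: 0.129
grip_force: 29.5
```

Bar gripped: width 0.129 is about 11 mm. The force puts the bar at y≈-0.098, so the hinge is at y≈0.152. Now I follow the arc with the tool held vertical.

Call:
play_rows([
  [[0,0.005,-0.021,0,0,0,1],[0,0.008,-0.042,0,0,0,1],[0,0.011,-0.062,0,0,0,1],[0,0.014,-0.083,0,0,0,1],[0,0.019,-0.103,0,0,0,1],[0,0.025,-0.123,0,0,0,1],[0,0.031,-0.143,0,0,0,1],[0,0.039,-0.162,0,0,0,1]],
])

```text
time: 5.85
tool_pos: [0.5656, -0.068, 0.1779]
tcp_rot: [0.057, -3.136, -0.031]
wrist_force: [11.0, 35.2, -25.3]
width: 0.128
grip_force: 30.2
```

```bash
python3 - <<'E'
from h import *
s=bot.read_state(); print({k:np.round(s[k],3) for k in('tool_pos','tcp_rot','wrist_force','width','grip_force')})
for a,b in((.4,.8),(.8,1.2),(1.2,1.5),(1.5,1.78)):
    f=np.linspace(a,b,9)[1:]; print(a,b,np.c_[.4167*(np.cos(a)-np.cos(f)),-.4167*(np.sin(f)-np.sin(a))].round(3).tolist())
E
```

```text
{'tool_pos': array([ 0.566, -0.068,  0.178]), 'tcp_rot': array([ 0.057, -3.136, -0.031]), 'wrist_force': array([ 10.958,  35.228, -25.324]), 'width': np.float64(0.128), 'grip_force': np.float64(30.19)}
0.4 0.8 [[0.009, -0.019], [0.018, -0.038], [0.029, -0.056], [0.04, -0.073], [0.052, -0.09], [0.065, -0.106], [0.079, -0.122], [0.093, -0.137]]
0.8 1.2 [[0.015, -0.014], [0.031, -0.027], [0.048, -0.04], [0.065, -0.052], [0.083, -0.063], [0.101, -0.072], [0.12, -0.081], [0.139, -0.089]]
1.2 1.5 [[0.015, -0.005], [0.03, -0.01], [0.045, -0.014], [0.06, -0.018], [0.075, -0.021], [0.09, -0.024], [0.106, -0.026], [0.122, -0.027]]
1.5 1.78 [[0.015, -0.001], [0.029, -0.001], [0.044, -0.001], [0.058, -0.0], [0.073, 0.001], [0.087, 0.003], [0.102, 0.005], [0.116, 0.008]]
```

The radial pull is about 40 N, so my arc lies slightly too far out. I relax the command toward the hinge.

Call:
play_rows([
  [[0,0.008,0.003,0,0,0,1],[0,0.016,0.006,0,0,0,1],[0,0.016,0.006,0,0,0,1]],
])

```text
time: 6.15
tool_pos: [0.5658, -0.0674, 0.1788]
tcp_rot: [0.06, -3.138, -0.004]
wrist_force: [-1.4, 7.1, -3.7]
width: 0.127
grip_force: 31.4
```

```bash
python3 - <<'E'
from h import *
s=bot.read_state(); print({k:np.round(s[k],3) for k in('tool_pos','tcp_rot','wrist_force','torque')})
I={n:bot.read_camera(n) for n in('top','side')}
t=s['tool_pos']; print([proj(n,[t,t+[0,0,-.006],t+[-.07,0,0]]).round(1).tolist() for n in I])
f=lambda i,p:cv2.resize(i[int(p[1])-75:int(p[1])+75,int(p[0])-75:int(p[0])+75],None,fx=2.66,fy=2.66)
cv2.imwrite('pics/d.png',np.clip(1.5*np.hstack([f(I[n],proj(n,t)[0]) for n in I]),0,255).astype('uint8'))
E
```

```text
{'tool_pos': array([ 0.566, -0.067,  0.179]), 'tcp_rot': array([ 0.06 , -3.138, -0.004]), 'wrist_force': array([-1.404,  7.051, -3.731]), 'torque': array([0.892, 0.289, 0.01 ])}
[[[291.6, 194.4], [291.5, 194.9], [291.6, 222.6]], [[293.7, 204.9], [293.7, 206.3], [275.2, 217.9]]]
```

View pics/d.png

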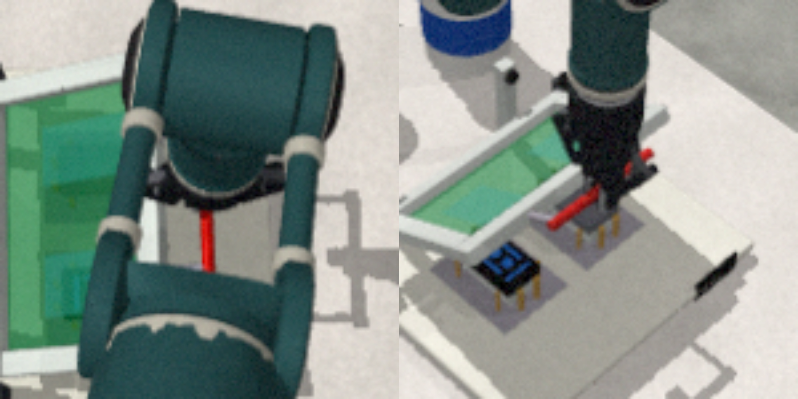

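The screen is clearly rising with the bar in the grip, and the side crop shows the blue-printed cover in the near nest at about (510,265). A fit through the two unloaded poses gives an angle of about 0.52 rad and a hinge at y 0.150. I continue with that.

Call:
play_rows([
  [[0,0.011,-0.018,0,0,0,1],[0,0.022,-0.035,0,0,0,1],[0,0.035,-0.052,0,0,0,1],[0,0.048,-0.068,0,0,0,1],[0,0.062,-0.083,0,0,0,1],[0,0.077,-0.098,0,0,0,1],[0,0.092,-0.112,0,0,0,1],[0,0.109,-0.125,0,0,0,1]],
])

```text
time: 7.05
tool_pos: [0.5633, -0.0039, 0.2548]
tcp_rot: [0.059, -3.138, 0.002]
wrist_force: [-5.5, 2.3, -10.7]
width: 0.127
grip_force: 29.3
```

Call:
play_rows([
  [[0,0.017,-0.012,0,0,0,1],[0,0.034,-0.023,0,0,0,1],[0,0.052,-0.034,0,0,0,1],[0,0.071,-0.043,0,0,0,1],[0,0.09,-0.052,0,0,0,1],[0,0.109,-0.06,0,0,0,1],[0,0.129,-0.066,0,0,0,1],[0,0.149,-0.072,0,0,0,1]],
])

```text
time: 7.85
tool_pos: [0.5599, 0.0834, 0.3007]
tcp_rot: [0.058, -3.14, 0.008]
wrist_force: [-9.9, -6.5, 2.6]
width: 0.126
grip_force: 30.1
```

Call:
play_rows([
  [[0.002,0.014,-0.003,0,0,0,1],[0.003,0.028,-0.006,0,0,0,1],[0.004,0.043,-0.008,0,0,0,1],[0.004,0.057,-0.01,0,0,0,1],[0.005,0.072,-0.012,0,0,0,1],[0.005,0.086,-0.013,0,0,0,1],[0.006,0.099,-0.013,0,0,0,1],[0.006,0.111,-0.013,0,0,0,1]],
])

```text
time: 8.65
tool_pos: [0.5573, 0.1504, 0.3113]
tcp_rot: [-0.058, 3.133, -0.005]
wrist_force: [-4.2, -3.7, 1.8]
width: 0.125
grip_force: 29.3
```

Call:
play_rows([
  [[0.001,0.008,0,0,0,0,1],[0.001,0.016,0,0,0,0,1],[0.002,0.025,0.001,0,0,0,1],[0.002,0.033,0.001,0,0,0,1],[0.002,0.041,0.002,0,0,0,1],[0.003,0.049,0.003,0,0,0,1],[0.003,0.058,0.004,0,0,0,1],[0.003,0.066,0.005,0,0,0,1]],
])

```text
time: 9.45
tool_pos: [0.5556, 0.1912, 0.3068]
tcp_rot: [-0.058, 3.13, 0.0]
wrist_force: [4.6, -3.3, 4.0]
width: 0.126
grip_force: 31.1
```

Call:
play_rows([
  [[0,0.006,0.001,0,0,0,1],[0,0.012,0.002,0,0,0,1],[0,0.018,0.003,0,0,0,1],[0,0.024,0.004,0,0,0,1],[0,0.027,0.005,0,0,0,1],[0,0.027,0.005,0,0,0,1]],
])

```text
time: 10.05
tool_pos: [0.555, 0.2066, 0.304]
tcp_rot: [-0.058, 3.131, -0.002]
wrist_force: [3.6, -6.1, 6.9]
width: 0.123
grip_force: 31.1
```

Call:
play_rows([
  [[0,0.004,0.001,0,0,0,1],[0,0.008,0.001,0,0,0,1],[0,0.008,0.001,0,0,0,1],[0,0.008,0.001,0,0,0,1]],
])

```text
time: 10.45
tool_pos: [0.555, 0.2067, 0.304]
tcp_rot: [-0.056, 3.131, -0.015]
wrist_force: [2.9, -19.4, 10.2]
width: 0.126
grip_force: 31.7
```

The force rose without any motion, so the screen is against its stop. I ease off, release and rise.

Call:
play_rows([
  [[0,-0.006,0,0,0,0,1],[0,-0.006,0,0,0,0,0.5],[0,-0.006,0,0,0,0,0.3],[0,-0.006,0,0,0,0,0.3],[0,-0.006,-0.04,0,0,0,0.3],[0,-0.006,-0.08,0,0,0,0.3],[0,-0.006,-0.12,0,0,0,0.3],[0,-0.006,-0.16,0,0,0,0.3]],
])

```text
time: 11.25
tool_pos: [0.5508, 0.2093, 0.3955]
tcp_rot: [0.06, -3.14, -0.0]
wrist_force: [0.1, -0.1, -1.2]
width: 0.354
grip_force: 0.0
```

```bash
python3 - <<'E'
from h import *
I={n:bot.read_camera(n) for n in('top','side')}
for n in I: cv2.imwrite(f'pics/{n}1.png',I[n])
print('bar',red(I['side']))
cv2.imwrite('pics/e.png',np.clip(1.5*np.hstack([cv2.resize(I[n][100:300,x:x+200],None,fx=2,fy=2) for n,x in(('top',180),('side',170))]),0,255).astype('uint8'))
go([.5,.02,.40],YAW)
E
```

```text
bar ((225.19117736816406, 119.98529052734375), (3.944467782974243, 46.30461883544922), 59.03623962402344)
at [0.5525 0.2098 0.3994] F [ 0.5 -0.3  1. ] w 0.346
[0.0995, -0.3128, -0.0024, 0.0022, 0.001, 0.5004]
```

View pics/e.png

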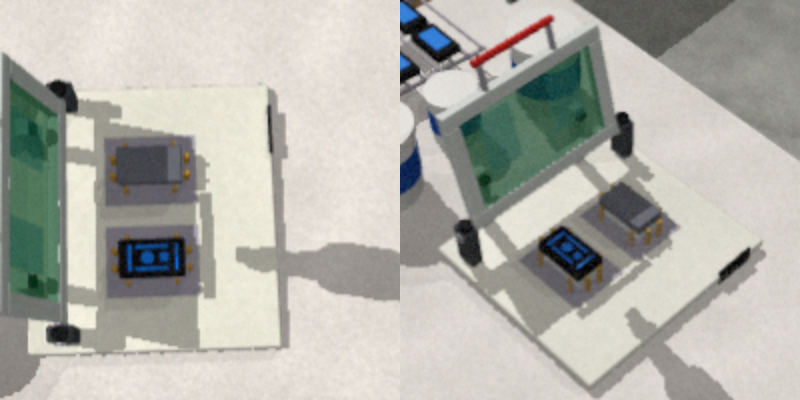

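Screen up with the bar free. The printed cover is at about (255,229) in the top view, and the grey blank at about (253,183). I measure the cover.

```bash
python3 - <<'E'
from h import *
for n,c in(('top',(255,229)),('side',(285+0-0,226))):
    im=cv2.imread(f'pics/{n}1.png'); h=cv2.cvtColor(im,cv2.COLOR_BGR2HSV)
    m=((abs(h[...,0].astype(int)-108)<14)&(h[...,1]>150)&(h[...,2]>50)).astype(np.uint8)
    c=(255,229) if n=='top' else (254,226)
    w=np.zeros_like(m); w[c[1]-25:c[1]+25,c[0]-28:c[0]+28]=1
    m=cv2.morphologyEx(m*w,cv2.MORPH_CLOSE,np.ones((5,5)))
    k=max(cv2.findContours(m,0,2)[0],key=cv2.contourArea); r=cv2.minAreaRect(k); b=cv2.boxPoints(r)
    P=np.array([onz(n,x,.063) for x in b]); e=P[1]-P[0],P[2]-P[1]
    print(n,r,P.mean(0).round(4),[(np.linalg.norm(v).round(4),np.degrees(np.arctan2(v[1],v[0])).round(1)) for v in e])
E
```

```text
top ((256.03118896484375, 228.2487030029297), (13.488295555114746, 25.935827255249023), 87.61405944824219) [0.4967 0.0229 0.063 ] [(np.float64(0.0701), np.float64(-87.1)), (np.float64(0.0366), np.float64(-177.1))]
side ((254.54876708984375, 224.43902587890625), (22.332849502563477, 10.619816780090332), 38.65980529785156) [0.4957 0.0259 0.063 ] [(np.float64(0.0378), np.float64(17.8)), (np.float64(0.0768), np.float64(-87.1))]
```

Call:
play_rows([
  [[0,-0.06,0,0,0,0.045,0],[0.02,-0.12,0,0,0,0.09,-0.5],[0.04,-0.18,0,0,0,0.135,-1],[0.06,-0.24,0,0,0,0.18,-1],[0.08,-0.29,0,0,0,0.225,-1],[0.1,-0.313,0,0,0,0.27,-1],[0.1,-0.313,0,0,0,0.315,-1],[0.1,-0.313,0,0,0,0.36,-1]],
])

```text
time: 12.15
tool_pos: [0.4976, 0.0184, 0.3938]
tcp_rot: [-1.642, -2.677, 0.001]
wrist_force: [-0.6, -0.1, 0.4]
width: 1.0
grip_force: 0.0
```

```bash
python3 -c "
from h import *
go([.497,.0225,.10],.045)"
```

```text
at [0.4976 0.0184 0.3938] F [-0.6 -0.1  0.4] w 1.0
[0.0059, 0.0028, 0.4897, -0.0005, -0.0003, 0.1354]
```

Call:
play_rows([
  [[0.006,0.003,0.03,0,0,0.045,-1],[0.006,0.003,0.1,0,0,0.09,-1],[0.006,0.003,0.17,0,0,0.135,-1],[0.006,0.003,0.25,0,0,0.135,-1],[0.006,0.003,0.32,0,0,0.135,-1],[0.006,0.003,0.38,0,0,0.135,-1],[0.006,0.003,0.42,0,0,0.135,-1],[0.006,0.003,0.42,0,0,0.135,-1]],
])

```text
time: 12.95
tool_pos: [0.4935, 0.0232, 0.1375]
tcp_rot: [-2.155, -2.274, 0.011]
wrist_force: [-0.1, 0.3, -0.4]
width: 0.996
grip_force: 0.0
```

```bash
python3 - <<'E'
from h import *
go([.497,.0225,.059],.045)
b=bot.read_camera('side')
cv2.imwrite('pics/f.png',np.clip(1.5*cv2.resize(b[150:280,185:345],None,fx=4.5,fy=4.5),0,255).astype('uint8'))
E
```

```text
at [0.4935 0.0232 0.1375] F [-0.1  0.3 -0.4] w 0.996
[-0.0016, 0.0073, 0.1308, -0.0035, -0.0003, 0.0027]
```

View pics/f.png

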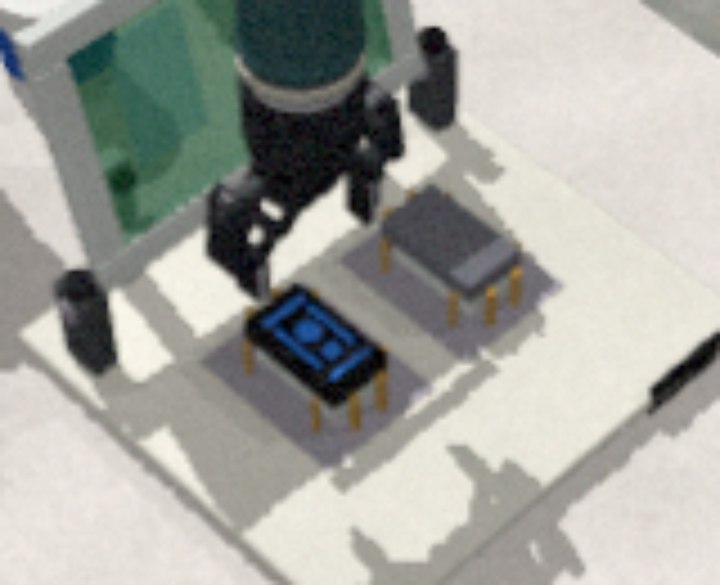

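The open fingers are centred on either side of the printed cover with the blank clear of them. I descend.

Call:
play_rows([
  [[0,0.006,0,0,0,0,-1],[0,0.006,0,0,0,0,-1],[0,0.006,0.03,0,0,0,-1],[0,0.006,0.06,0,0,0,-1],[0,0.006,0.09,0,0,0,-1],[0,0.006,0.11,0,0,0,-1],[0,0.006,0.11,0,0,0,-1]],
])

```text
time: 13.7
tool_pos: [0.5013, 0.0229, 0.0766]
tcp_rot: [-2.161, -2.279, 0.002]
wrist_force: [-1.2, -0.4, -0.1]
width: 0.995
grip_force: 0.0
```

```bash
python3 -c "
from h import *
go([.497,.0225,.059],.045)"
```

```text
at [0.5013 0.0229 0.0766] F [-1.2 -0.4 -0.1] w 0.995
[-0.0003, -0.0071, 0.0293, -0.0005, -0.0, 0.0026]
```

Call:
play_rows([
  [[0,-0.007,0.01,0,0,0.003,-1],[0,-0.007,0.02,0,0,0.003,-1],[0,-0.007,0.028,0,0,0.003,-1],[0,-0.007,0.028,0,0,0.003,-0.6],[0,-0.007,0.028,0,0,0.003,-0.4]],
])

```text
time: 14.2
tool_pos: [0.4977, 0.0227, 0.0605]
tcp_rot: [2.172, 2.27, 0.0]
wrist_force: [-0.5, 0.2, 0.2]
width: 0.706
grip_force: 0.0
```

Call:
play_rows([
  [[0,0,0,0,0,0,-0.3],[0,0,0,0,0,0,0],[0,0,0,0,0,0,1],[0,0,0,0,0,0,1],[0,0,0,0,0,0,1]],
], force=40)

```text
time: 14.7
tool_pos: [0.4982, 0.0227, 0.0613]
tcp_rot: [2.172, 2.269, 0.001]
wrist_force: [-1.2, 0.2, 5.6]
width: 0.012
grip_force: 3.2
```

Closed on nothing again, with a light upward push. This is the same 20–25 mm as at the bar: the arc fit put the bar 25 mm above the reading, and the fingertip showed about 4 px higher than predicted. So the true tool is about 25 mm higher than it reads. I rise, open and look.

Call:
play_rows([
  [[0,0,-0.02,0,0,0,1],[0,0,-0.03,0,0,0,0],[0,0,-0.03,0,0,0,-1],[0,0,-0.03,0,0,0,-1],[0,0,-0.03,0,0,0,-1],[0,0,-0.03,0,0,0,-1]],
])

```text
time: 15.3
tool_pos: [0.4973, 0.0227, 0.0781]
tcp_rot: [-2.172, -2.269, 0.001]
wrist_force: [0.3, -0.5, -0.7]
width: 0.848
grip_force: 0.0
```

```bash
python3 - <<'E'
from h import *
go([.497,.0225,.036],.045)
b=bot.read_camera('side')
cv2.imwrite('pics/g.png',np.clip(1.5*cv2.resize(b[170:270,200:340],None,fx=5.5,fy=5.5),0,255).astype('uint8'))
t=bot.read_state()['tool_pos']
# expected finger-tip pixels in the crop, nominal and 25 mm higher
for z in(-.012,.013): print((5.5*(proj('side',[t+[.045,0,z],t+[-.045,0,z]])-[200,170])).round().tolist())
E
```

```text
at [0.4973 0.0227 0.0781] F [ 0.3 -0.5 -0.7] w 0.848
[-0.0003, -0.0004, 0.0701, -0.0002, -0.0, -0.0004]
[[367.0, 255.0], [242.0, 341.0]]
[[367.0, 226.0], [240.0, 312.0]]
```

View pics/g.png

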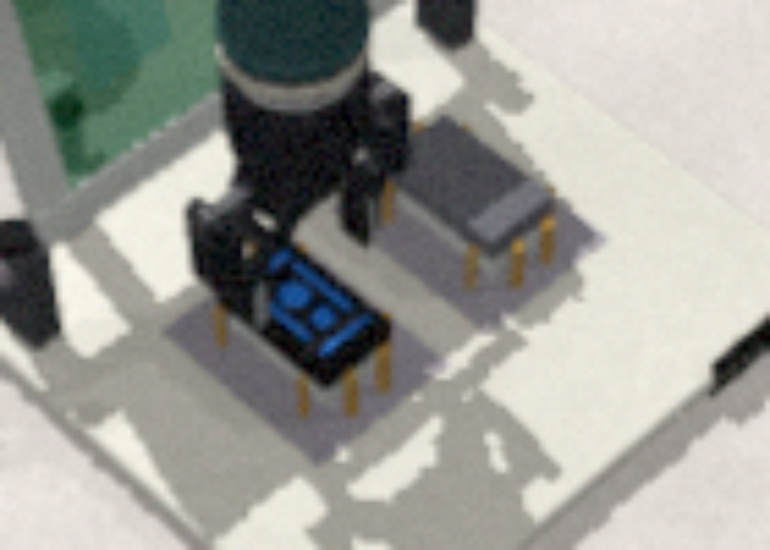

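The cover still lies level in its nest. The tips at (365,240) and (255,325) are about 15 mm higher than the readings imply, and they clear both sides. I descend in small steps and watch the force.

Call:
play_rows([
  [[0,0,0.01,0,0,0,-1],[0,0,0.02,0,0,0,-1],[0,0,0.03,0,0,0,-1],[0,0,0.035,0,0,0,-1],[0,0,0.04,0,0,0,-1],[0,0,0.045,0,0,0,-1]],
])

```text
time: 15.95
tool_pos: [0.4976, 0.0227, 0.0511]
tcp_rot: [-2.172, -2.269, 0.0]
wrist_force: [-0.1, 0.8, -0.3]
width: 0.999
grip_force: 0.0
```

Call:
play_rows([
  [[0,0,0.005,0,0,0,-1],[0,0,0.01,0,0,0,-1],[0,0,0.015,0,0,0,-1]],
])

```text
time: 16.25
tool_pos: [0.4978, 0.0227, 0.0423]
tcp_rot: [2.172, 2.269, 0.0]
wrist_force: [-1.0, -1.0, 0.2]
width: 1.003
grip_force: 0.0
```

Call:
play_rows([
  [[0,0,0,0,0,0,-0.6],[0,0,0,0,0,0,-0.4],[0,0,0,0,0,0,-0.2],[0,0,0,0,0,0,0.1],[0,0,0,0,0,0,0.5],[0,0,0,0,0,0,1],[0,0,0,0,0,0,1]],
], force=35)

```text
time: 16.95
tool_pos: [0.4979, 0.0227, 0.0428]
tcp_rot: [2.172, 2.269, 0.001]
wrist_force: [-0.7, -0.2, 3.2]
width: 0.604
grip_force: 37.7
```

Gripped at 51 mm. I lift.

Call:
play_rows([
  [[0,0,-0.01,0,0,0,1],[0,0,-0.03,0,0,0,1],[0,0,-0.06,0,0,0,1],[0,0,-0.1,0,0,0,1],[0,0,-0.14,0,0,0,1],[0,0,-0.18,0,0,0,1],[0,0,-0.21,0,0,0,1],[0,0,-0.23,0,0,0,1]],
])

```text
time: 17.75
tool_pos: [0.4984, 0.0227, 0.1828]
tcp_rot: [2.171, 2.268, 0.003]
wrist_force: [0.3, 0.7, -1.5]
width: 0.6
grip_force: 37.2
```

Call:
play_rows([
  [[0,0,-0.01,0,0,0,1],[0,0,-0.02,0,0,0,1],[0,0,-0.02,0,0,0,1],[0,0,-0.02,0,0,0,1],[0,0,-0.02,0,0,0,1],[0,0,-0.02,0,0,0,1],[0,0,-0.02,0,0,0,1],[0,0,-0.02,0,0,0,1]],
])

```text
time: 18.55
tool_pos: [0.4975, 0.0227, 0.1922]
tcp_rot: [-2.172, -2.269, 0.001]
wrist_force: [0.0, 0.6, -1.1]
width: 0.599
grip_force: 37.1
```

```bash
python3 - <<'E'
from h import *
s=bot.read_state(); print({k:np.round(s[k],3) for k in('time','tool_pos','tcp_rot','wrist_force','joint_vel','width','grip_force')})
im=bot.read_camera('side'); h=cv2.cvtColor(im,cv2.COLOR_BGR2HSV)
m=((abs(h[...,0].astype(int)-108)<14)&(h[...,1]>150)&(h[...,2]>50)).astype(np.uint8)
ys,xs=np.where(m[150:280,185:345]); print('blue px',len(xs),(xs.mean()+185,ys.mean()+150) if len(xs) else None)
P=[s['tool_pos']+[0,0,.02],[.497,.0225,.063]]; print('expected held / in nest',proj('side',P).round(1).tolist())
print('bar',red(im))
E
```

```text
{'time': np.float64(18.55), 'tool_pos': array([0.498, 0.023, 0.192]), 'tcp_rot': array([-2.172e+00, -2.269e+00,  1.000e-03]), 'wrist_force': array([ 0.014,  0.589, -1.101]), 'joint_vel': array([-0.   , -0.003, -0.002, -0.001,  0.001,  0.001]), 'width': np.float64(0.599), 'grip_force': np.float64(37.145)}
blue px 147 (np.float64(246.2108843537415), np.float64(188.1156462585034))
expected held / in nest [[253.9, 191.3], [255.5, 224.8]]
bar ((219.80882263183594, 123.51470947265625), (3.429971694946289, 33.09922790527344), 59.03623962402344)
```

Everything fits: the wrist carries 1.1 N (0.12 kg), the blue print has moved up from its nest position, and the bar is still on the same line (partly hidden by the arm). I hand in.

```bash
python3 -c "
from workcell import bot
print(bot.finish_job())"
```

```text
the job is handed in; nothing more can be done
None
```

The job is handed in, but no verdict came back: the screen is up against its stop, and the printed cover is held still with its centre about 20 cm above the table (level judged only from the vertical tool).

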